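# Refit the turning handle of the hand chopper

### The arm

A 6-joint arm with a two-finger parallel gripper is mounted at the origin on the work surface. World frame = base frame: x ahead of the robot, y to its left, z up, the work surface at z = 0. Lengths are in m, angles in rad, forces in N, time in s.
With the tool pointing down it reaches from about 0.3 to 0.775 m from the base axis. Payload 14.6 kg.
Tool frame: the origin (TCP) lies midway between the tips of the shut fingers; the grasp point (between the pads) lies 19 mm behind it; z points along the fingers, y is the line along which they close (so a half turn about z gives the same grasp; the last joint's range is limited). The gripper opens to 94 mm and grips with 3 to 60 N. Pads are 16 mm wide; open, the fingers measure 119 mm over their backs; the gripper's body (75 mm by 177 mm) begins 78 mm behind the grasp point.
Start: joints at [-1.292, 0.3, 1.521, -0, 1.321, -0.067], TCP at [0.186, -0.517, 0.205] pointing down, gripper open.
Joint ranges: [-3.03, 3.03], [-0.79, 2.21], [0.23, 2.52], [-1.04, 4.18], [0, 3.07], [-2.55, 2.55]. Speed limits (rad/s): [2.22, 2.22, 2.57, 3.14, 3.14, 3.14].

### API

Orientations are given as [roll, pitch, yaw] about the fixed x, y, z axes, in that order (R = Rz(yaw) Ry(pitch) Rx(roll)).
In Python, from station import ctrl gives the robot as it stands. The module is installed in compiled form; this text tells all that it offers.
- The arm moves only by the tool servo_tool, never from a script. Its argument "plan" is a list of rows, each a list of 7 numbers: the opening in per cent of the stroke, from 0 (shut) to 100 (fully open), then the shift along the tool's x, y, z in m, then the turn, a rotation vector about the tool's x, y, z in rad. A call has exactly 8 rows; each row shifts and turns the commanded pose from where the row before left it, along the tool's axes as they then stand; what a row does not reach is not made up. A row lasts 1/8 s, in which the tool goes at most 62.5 mm and 10.7 degrees, less where a joint would pass 70% of its speed; a pose out of reach is approached as far as the arm can. A call with a gripper value outside its range is refused whole. The fingers move at their own pace and stop on an object; "force" is the grip in N (left out, the last holds). Time passes only in rows, so rows that do not move let the fingers close, or fill a call up. It gives the time, the measured TCP pose, the force, the opening and the grip force at its end, in the units of the state.
- ctrl.get_obs(): the state, without advancing time (a new reading comes with each control period).
- ctrl.camera(name): name is "scene" or "top"; returns a dict with "pixels" (480x640x3 uint8, red, green, blue), "z_map" (480x640 float32, m along the optical axis (not along the pixel's ray), 0 where there is no reading), "mtx" (3x3 intrinsics, pixels), "pose" (4x4, takes a point from camera to world coordinates). Camera axes: x right, y up, looking along -z (the intrinsics and any distortion apply to the point x, -y, -z); pixel columns grow to the right and rows downward; lengths in m; the calibration is good to about 2 mm. A picture is of the moment at which its call begins.
- ctrl.hand_in(): hands the job in; it is judged then, once.
The state is a dict: "time_s": time; "qpos": joint angles; "joint_vel": joint speeds; "tau": joint torques, N m; "ee_pos": TCP position; "eef_rot": TCP orientation; "force": force on the tool from outside, world axes, zero at the start; "moment": the same for the moment, N m; "grip_width": finger opening in m; "grip_force": force on a finger pad.
Only numpy, scipy, OpenCV 4.12 (cv2) and the standard library are available. Lean on these libraries where they do the work, as an engineer would, in place of code of your own. Each camera call takes 0.05 s, during which the arm holds its last target. There are 200 camera calls.

### The job

Take the red turning handle out of its blue stand and put its square shaft down through the round hole in the chopper's lid; turn it under a light push until you feel it match the square socket of the hub inside, and let it slide fully home, collar flush on the lid's red boss. Work gently and never force it against the chopper. Let go of the handle at the end, and leave the mug, jar and bowl where they are.

Things in the scene. Friction and masses are not known exactly. Their poses are not given: they have to be found in the camera images.
- handle: The loose turning handle, red with a steel shaft, about 140 g (varies). Origin: centre of the underside of its round collar, z up along its axis. Collar 48 mm across, 8 mm thick; above it a neck 20 mm across and a T-bar; below it a square shaft. Starts upright in the stand, the collar resting on the stand's top.
- handle_grip (a point): Middle of the T-bar, on the handle's axis, 41 mm above the collar's underside. The bar is 64 mm long (handle x), 16 mm thick (handle y) and reaches from 28 to 54 mm above the collar's underside; pinch it across the 16 mm from above.
- shaft_tip (a point): Centre of the end face of the handle's square shaft, 53 mm below the collar's underside. The shaft is 18 x 18 mm, flats parallel to the handle's x and y (so to the T-bar), all edges rounded by 2.5 mm, also at the foot.
- stand: Fixed blue draining stand on a white 120 mm square tray, 100 x 100 mm, top face 70 mm above the counter; origin at its centre at counter level. A 34 mm round hole goes right through its 10 mm top plate, hollow below; the handle hangs in it.
- chopper: Hand chopper, stuck to the counter (it cannot move): clear bowl, white lid 166 mm across with its top at 108 mm, a red boss in the middle, two red clips at the lid's edge on its x axis. Origin: centre of the foot at counter level, z up. Pushing with more than 40 N between handle and chopper counts as forcing.
- lid_bore (a point): Centre of the mouth of the hole in the lid, on the top face of the red boss (64 mm across), 115 mm above the counter. Round bore 30 mm across, 28 mm deep; the blade hub lies 2 mm below its lower end. Axes as the chopper's. The collar's underside must end here.
- hub_top (a point): On the bore's axis 30 mm below the mouth: top of the unloaded grey hub, 25 mm tall, with a 20 mm square socket right through. Not matched, the collar stands 23 mm above the boss. This point's axes are the chopper's: the socket's own angle is not measured; it is turned 0.3 to 1.27 rad (about +z) from them, new each time, and matches every quarter turn.
- hub_under (a point): Underside of the unloaded hub, 25 mm below its top. The hub stays at its angle when rubbed (turns only above about 0.06 N m) and sits on a soft spring: it starts to give at about 1.6 N, then 0.7 N per mm, to a hard stop 8 mm down at about 7 N. Pushed down and then matched, it springs back up and the push vanishes.
- mug: Blue mug, 80 mm across, 92 mm tall, handle at its y side; origin at the centre of its underside. Leave alone.
- jar: Amber glass jar with a green cap, 72 mm across, 105 mm tall; origin at the centre of its underside. Leave alone.
- bowl: White bowl, 110 mm across, 50 mm tall; origin at the centre of its underside. Leave alone.
Things that resemble listed ones, but are neither listed nor needed, are in the scene too. Of the things shaped like the chopper, the clear one is meant. Of the things that look like the handle, the smaller one is meant.

How it is judged:
On the way, in this order (a step that is already met when the one before it is completed fails the run):
1. the handle is lifted clear out of the stand (height (world z) of shaft_tip above 0.085 m and contact force between handle and stand below 0.1 N), for 0.2 s.
2. the shaft is down in the bore of the lid, upright (z of shaft_tip in the frame of lid_bore below -0.015 m and horizontal distance between shaft_tip and lid_bore below 0.01 m and horizontal distance between handle and lid_bore below 0.012 m), for 0.1 s.
At the end, for the whole second after the job is handed in: The handle is fully home in the chopper: collar underside within 3 mm of the boss top, axis within 4 mm of the bore's centre and upright within 0.05 rad, at rest and released; mug, jar and bowl not shifted (z of handle in the frame of lid_bore between -0.003 and 0.003 m and horizontal distance between handle and lid_bore below 0.004 m and angle between the z axis of handle and the z axis of lid_bore, either way round below 0.05 rad and linear speed of handle below 0.02 m/s and angular speed of handle below 0.1 rad/s and contact force between handle and the fingers below 0.1 N); the robot touches nothing.
It fails at once if more than 40 N between the handle and the chopper (forced) (contact force between handle and chopper above 40 N).
It fails at once if the gripper or arm presses on the chopper with more than 20 N (contact force between any of the fingers, the arm and chopper above 20 N).
It fails at once if the mug, jar or bowl is moved more than 20 mm (distance of any of mug, jar, bowl from where it was at the start of the episode above 0.02 m).
It also fails if it takes over 64 s, if anything falls off the work surface, if the arm or the gripper's body presses on something with over 40 N, if the wrist force passes 120 N, or if a joint passes its speed limit or range.

## Working session

There is one attempt and no reset: what is moved stays moved. The work goes in short steps, Python scripts to look and compute and a tool call to move; the robot and the scene stay as the last step left them, time stands still between calls to the robot, and variables do not carry over. Pictures are saved under pics/ and viewed, at most 10 in all, crops included, and the job is handed in when it is done.

Besides the shell and the picture viewer there is one more tool, called after "Emit:" in YAML: its name, and indented under it one key for each argument. servo_tool: Moves the arm, as the interface text tells. Its arguments: {"type":"object","properties":{"plan":{"type":"array","items":{"type":"array","items":{"type":"number"}}},"force":{"type":"number"}},"required":["plan"]}

```bash
mkdir -p pics
python3 - <<'E'
from station import ctrl
import cv2,numpy as np,pickle
d={n:ctrl.camera(n) for n in("scene","top")}
pickle.dump(d,open('cams.pkl','wb'))
for n,c in d.items():
    cv2.imwrite(f'pics/{n}0.png',c["pixels"][:,:,::-1]); print(n,c["mtx"].round(1).tolist(),c["pose"].round(3).tolist(),(c["z_map"]>0).mean())
print(ctrl.get_obs())
E
```

```text
scene [[462.9, 0.0, 326.2], [0.0, 462.9, 240.2], [0.0, 0.0, 1.0]] [[0.183, -0.64, 0.746, 1.315], [0.983, 0.131, -0.129, -0.214], [-0.015, 0.757, 0.653, 0.804], [0.0, 0.0, 0.0, 1.0]] 0.9960188802083333
top [[605.2, 0.0, 330.4], [0.0, 605.2, 236.3], [0.0, 0.0, 1.0]] [[0.009, 0.986, -0.169, 0.32], [-1.0, 0.01, 0.004, -0.036], [0.005, 0.169, 0.986, 1.271], [0.0, 0.0, 0.0, 1.0]] 0.9959342447916667
{'time_s': 0.1, 'qpos': array([-1.29161189e+00,  3.00427146e-01,  1.52151123e+00, -3.58519284e-05,
        1.32071113e+00, -6.66518126e-02]), 'joint_vel': array([-0.00051789, -0.00167717, -0.00218154,  0.00044788,  0.00200355,
       -0.00060561]), 'tau': array([ 9.36254764e-04, -5.32646942e+01, -3.53283834e+01,  7.09441979e-02,
        2.35002738e-02, -4.80400274e-05]), 'ee_pos': array([ 0.18633713, -0.51722156,  0.20493999]), 'eef_rot': array([-3.14053584e+00, -3.57386719e-05,  3.45845119e-01]), 'force': array([ 0.02424926, -0.27429055,  0.03631887]), 'moment': array([-0.00874727, -0.00402477,  0.00786862]), 'grip_force': 0.0, 'grip_width': 0.0939090566656073}
```

View pics/scene0.png

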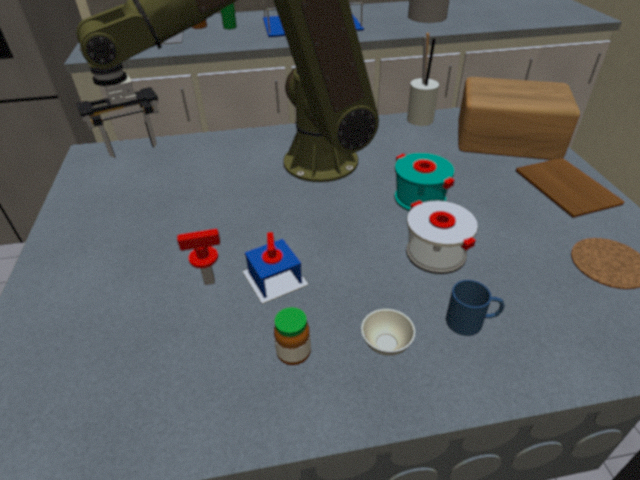

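View pics/top0.png

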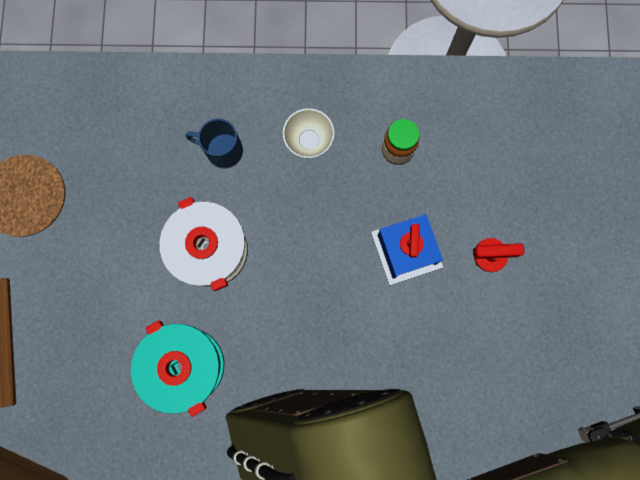

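The scene view shows the clear chopper at about (440,235) with its boss at (441,219), and the handle in the blue stand at about (272,250). The top view puts them at (203,243) and (412,240). The teal chopper and the larger loose handle at (492,255) are decoys. Next I'll measure both targets in both views.

```bash
cat > h.py <<'E'
import numpy as np,cv2
def ray(c,uv,z):
    K,T=c["mtx"],c["pose"]; uv=np.atleast_2d(np.float64(uv))
    d=np.c_[(uv-K[[0,1],2])/K[0,0],np.ones(len(uv))]*[1,-1,-1]@T[:3,:3].T
    o=T[:3,3]; return o+d*((z-o[2])/d[:,2])[:,None]
def cloud(c,m):
    v,u=np.nonzero(m); z=c["z_map"][v,u]; K,T=c["mtx"],c["pose"]
    p=np.c_[(u-K[0,2])/K[0,0]*z,-(v-K[1,2])/K[0,0]*z,-z]; return p@T[:3,:3].T+T[:3,3]
def red(c,box=None):
    h=c["pixels"].astype(int); m=(h[...,0]>110)&(h[...,1]<70)&(h[...,2]<70)
    if box:
        k=np.zeros_like(m); x0,y0,x1,y1=box; k[y0:y1,x0:x1]=1; m&=k
    return m
def comp(m):
    n,l,s,_=cv2.connectedComponentsWithStats(m.astype(np.uint8)); return l==1+np.argmax(s[1:,4])
def rect(p): 
    (c,s,a)=cv2.minAreaRect((p[:,:2]*1000).astype(np.float32)); return np.round(c,1),np.round(s,1),round(a,1)
E
python3 - <<'E'
import pickle;from h import *
d=pickle.load(open('cams.pkl','rb'))
for n,bb,hb in(("top",(180,222,224,264),(395,218,432,262)),("scene",(422,205,462,233),(255,228,290,270))):
    c=d[n]; m=comp(red(c,bb)); q=cv2.findContours(m.astype(np.uint8),cv2.RETR_EXTERNAL,cv2.CHAIN_APPROX_NONE)[0][0][:,0]
    p=ray(c,q,.115); (x,y),r=cv2.minEnclosingCircle((p[:,:2]*1e3).astype(np.float32)); print(n,'boss',x,y,r,rect(p),'z',np.median(cloud(c,m)[:,2]))
    hm=red(c,hb); P=cloud(c,hm); print(' handle z',np.percentile(P[:,2],[2,20,50,80,98]).round(3))
    B=P[P[:,2]>.105]; T=P[P[:,2]>.119]; print(' bar',rect(B),'top',rect(T),len(T))
    C=P[(P[:,2]<.085)]; print(' collar',rect(C),len(C))
    h=cv2.cvtColor(c["pixels"],cv2.COLOR_RGB2HSV); b=(h[...,0]>105)&(h[...,0]<125)&(h[...,1]>180)&(h[...,2]>90)
    k=cv2.inRange(h,(105,180,60),(128,255,255))>0; P=cloud(c,comp(k)); t=P[abs(P[:,2]-.07)<.005]; print(' stand',rect(t),np.median(t[:,2]))
    cl=red(c,(170,190,240,300) if n=="top" else (400,195,485,260))&~cv2.dilate(m.astype(np.uint8),np.ones((5,5))).astype(bool); nn,l,s,ce=cv2.connectedComponentsWithStats(cl.astype(np.uint8))
    print(' clips',[(s[i,4],cloud(c,l==i).mean(0).round(3)) for i in range(1,nn) if s[i,4]>15])
c=d["top"]["pixels"]; a=cv2.resize(c[223:263,183:223],(400,400),interpolation=cv2.INTER_CUBIC); b=cv2.resize(c[220:260,392:432],(400,400),interpolation=cv2.INTER_CUBIC)
cv2.imwrite('pics/crop1.png',np.hstack([a,b])[:,:,::-1])
E
```

```text
top boss 503.998291015625 209.9038848876953 30.993024826049805 (array([503.8, 209.8]), array([60.2, 60.8]), 46.8) z 0.11516165067776896
 handle z [0.074 0.078 0.121 0.125 0.128]
 bar (array([ 421.1, -135. ]), array([ 40.3, 280.7]), 53.8) top (array([ 421.1, -135. ]), array([ 40.3, 280.7]), 53.8) 246
 collar (array([ 510.8, -201.1]), array([44.7, 42.3]), 78.0) 192
 stand (array([ 511.2, -201.9]), array([100.4, 101. ]), 18.9) 0.07019258076834389
 clips [(np.int32(101), array([0.58 , 0.241, 0.127])), (np.int32(120), array([0.424, 0.174, 0.116]))]
scene boss 508.9646301269531 205.68624877929688 30.83854866027832 (array([509.1, 206.4]), array([58.2, 57.8]), 78.3) z 0.11386207767978324
 handle z [0.076 0.077 0.08  0.124 0.126]
 bar (array([ 898.6, -212.4]), array([ 15.7, 832.3]), 88.8) top (array([ 898.6, -212.1]), array([ 14.9, 832.3]), 88.8) 122
 collar (array([ 515.7, -204.1]), array([44.2, 43. ]), 72.0) 149
 stand (array([ 513.5, -204.4]), array([102.5,  99.1]), 19.7) 0.06989581814925161
 clips [(np.int32(29), array([0.405, 0.18 , 0.092])), (np.int32(54), array([0.587, 0.243, 0.107]))]
```

View pics/crop1.png

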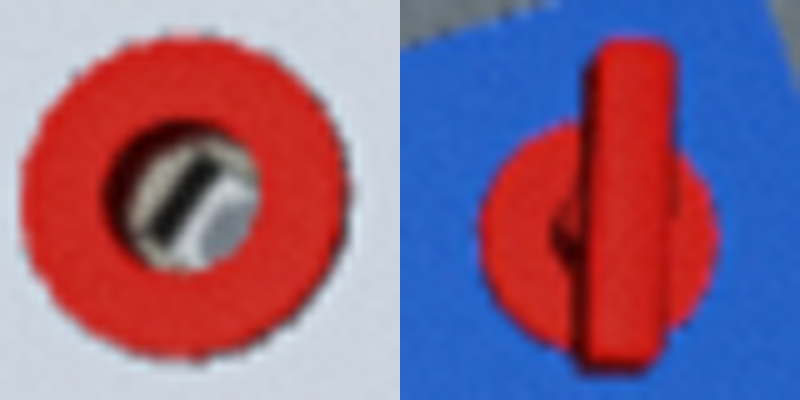

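The left crop shows the hub's socket edge running from (150,240) to (210,155), which gives a rough socket angle. The right crop shows the T-bar running almost vertically in the image, nearly along world x. The two views differ by about 5 mm in absolute position but agree to about 1 mm on the offset from handle to bore. Before moving I need the bar angle and the height of the decoy handle.

Run:
```python
import pickle;from h import *
d=pickle.load(open('cams.pkl','rb'))
for n,hb,db in(("top",(395,218,432,262),(465,225,540,280)),("scene",(255,228,290,270),(170,225,225,290))):
    c=d[n]; P=cloud(c,red(c,hb)); T=P[(P[:,2]>.118)&(P[:,2]<.131)&(abs(P[:,0]-.513)<.06)]
    print(n,'bar top',rect(T),'yaw',np.degrees(np.arctan2(*np.linalg.svd(T[:,:2]-T[:,:2].mean(0))[2][0][::-1])))
    D=cloud(c,red(c,db)); D=D[(D[:,2]<.3)&(D[:,0]<.6)]; print(' decoy',D.min(0).round(3),D.max(0).round(3),np.percentile(D[:,2],98))
```

```text
top bar top (array([ 512.6, -202.2]), array([15.6, 61.2]), 86.8) yaw 177.50585933015745
 decoy [ 0.457 -0.402 -0.001] [ 0.538 -0.313  0.158] 0.1552158691518645
scene bar top (array([ 513.8, -203.8]), array([14.6, 62.6]), 87.8) yaw -1.742392606008604
 decoy [ 0.287 -0.428 -0.003] [ 0.525 -0.315  0.155] 0.15303789194417738
```

Emit:
servo_tool:
  plan:
    - [100,0.052,-0.023,0,0,0,0]
    - [100,0.052,-0.023,0,0,0,0]
    - [100,0.052,-0.023,0,0,0,0]
    - [100,0.052,-0.023,0,0,0,0]
    - [100,0.052,-0.023,0,0,0,0]
    - [100,0.052,-0.023,0,0,0,0]
    - [100,0.051,-0.023,0,0,0,0]
    - [100,0.051,-0.023,0,0,0,0]

```text
time_s: 1.1
ee_pos: [0.5146, -0.2024, 0.2053]
eef_rot: [-3.141, 0.0, 0.346]
force: [-0.1, -0.7, 0.4]
grip_width: 0.0939
grip_force: 0.0
```

Emit:
servo_tool:
  plan:
    - [60,0,0,0,0,0,0.13]
    - [60,0,0,0,0,0,0.13]
    - [60,0,0,0,0,0,0.126]
    - [60,0,0,0.01,0,0,0]
    - [60,0,0,0.01,0,0,0]
    - [60,0,0,0,0,0,0]
    - [60,0,0,0,0,0,0]
    - [60,0,0,0,0,0,0]

```text
time_s: 2.1
ee_pos: [0.5137, -0.2041, 0.1857]
eef_rot: [3.141, -0.0, -0.04]
force: [-0.2, -0.4, 0.2]
grip_width: 0.0562
grip_force: 0.0
```

Emit:
servo_tool:
  plan:
    - [60,-0.001,-0.001,0.02,0,0,0]
    - [60,0,0,0.02,0,0,0]
    - [60,0,0,0.02,0,0,0]
    - [60,0,0,0.015,0,0,0]
    - [60,0,0,0.01,0,0,0]
    - [60,0,0,0,0,0,0]
    - [0,0,0,0,0,0,0]
    - [0,0,0,0,0,0,0]
  force: 25

```text
time_s: 3.1
ee_pos: [0.5128, -0.2031, 0.101]
eef_rot: [3.141, -0.001, -0.04]
force: [-0.1, -0.1, 0.2]
grip_width: 0.0397
grip_force: 0.0
```

Emit:
servo_tool:
  plan:
    - [0,0,0,0,0,0,0]
    - [0,0,0,0,0,0,0]
    - [0,0,0,0,0,0,0]
    - [0,0,0,0,0,0,0]
    - [0,0,0,0,0,0,0]
    - [0,0,0,0,0,0,0]
    - [0,0,0,0,0,0,0]
    - [0,0,0,0,0,0,0]

```text
time_s: 4.1
ee_pos: [0.5126, -0.203, 0.1005]
eef_rot: [3.142, -0.0, -0.04]
force: [-0.1, 0.4, 2.4]
grip_width: 0.016
grip_force: 25.0
```

Emit:
servo_tool:
  plan:
    - [0,0,0,-0.01,0,0,0]
    - [0,0,0,-0.02,0,0,0]
    - [0,0,0,-0.025,0,0,0]
    - [0,0,0,-0.025,0,0,0]
    - [0,0,0,-0.025,0,0,0]
    - [0,0,0,-0.025,0,0,0]
    - [0,0,0,0,0,0,0]
    - [0,0,0,0,0,0,0]

```text
time_s: 5.1
ee_pos: [0.5122, -0.2028, 0.2294]
eef_rot: [-3.141, 0.001, -0.04]
force: [0.3, 0.7, -0.9]
grip_width: 0.0157
grip_force: 25.0
```

Run:
```python
from station import ctrl
from h import *
o=ctrl.get_obs(); print(o['ee_pos'],o['eef_rot'],o['force'],o['moment'])
d={n:ctrl.camera(n) for n in("scene","top")}
cv2.imwrite('pics/lift.png',np.hstack([cv2.resize(d["scene"]["pixels"][150:330,180:380],(400,360)),cv2.resize(d["top"]["pixels"][150:330,320:520],(400,360))])[:,:,::-1])
```

```text
[ 0.51224449 -0.20281269  0.22941996] [-3.14108672e+00  1.22142203e-03 -4.01849643e-02] [ 0.34894769  0.73871006 -0.86341113] [-0.00684624  0.00107732 -0.01787832]
```

View pics/lift.png

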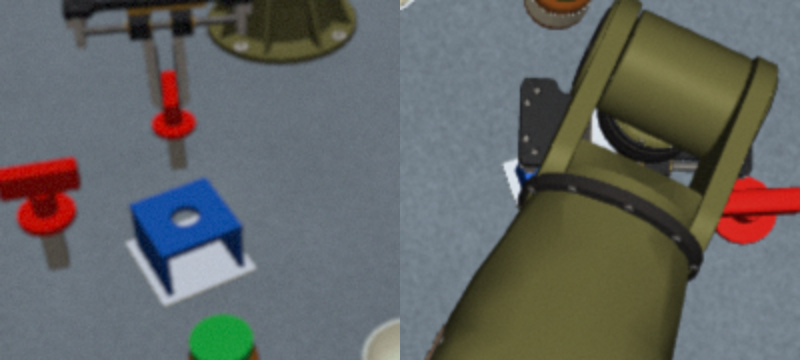

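The handle is out of the stand and upright in the gripper: in the left half of the image the shaft ends at about (177,165), above the stand hole at (187,216). I'll carry it to the chopper and turn it to just short of the socket angle I estimated, about 55° in world axes.

Emit:
servo_tool:
  plan:
    - [0,-0.0028,-0.0513,0,0,0,0]
    - [0,-0.0028,-0.0513,0,0,0,0]
    - [0,-0.0028,-0.0513,0,0,0,0]
    - [0,-0.0028,-0.0513,0,0,0,0]
    - [0,-0.0028,-0.0513,0,0,0,0]
    - [0,-0.0028,-0.0513,0,0,0,0]
    - [0,-0.003,-0.0513,0,0,0,0]
    - [0,-0.003,-0.0513,0,0,0,0]

```text
time_s: 6.2
ee_pos: [0.5058, 0.2096, 0.2297]
eef_rot: [3.141, 0.001, -0.04]
force: [0.8, -0.0, -0.2]
grip_width: 0.0158
grip_force: 25.0
```

Emit:
servo_tool:
  plan:
    - [0,0,0,0,0,0,-0.12]
    - [0,0,0,0,0,0,-0.12]
    - [0,0,0,0,0,0,-0.12]
    - [0,0,0,0,0,0,-0.12]
    - [0,0,0,0,0,0,-0.12]
    - [0,0,0,0,0,0,-0.12]
    - [0,0,0,0,0,0,0]
    - [0,0,0,0,0,0,0]

```text
time_s: 7.2
ee_pos: [0.5062, 0.208, 0.23]
eef_rot: [-3.141, 0.001, 0.677]
force: [0.7, 0.0, -0.6]
grip_width: 0.016
grip_force: 25.0
```

Run:
```python
from station import ctrl
from h import *
o=ctrl.get_obs(); print(o['ee_pos'],o['eef_rot'],o['force'],o['moment'])
d={n:ctrl.camera(n) for n in("scene","top")}
import pickle; pickle.dump(d,open('cams2.pkl','wb'))
c=d["scene"]; P=cloud(c,red(c,(380,100,500,245))); ok=(abs(P[:,0]-.506)<.06)&(abs(P[:,1]-.208)<.06); P=P[ok]
C=P[(P[:,2]>.19)&(P[:,2]<.215)]; print('collar',rect(C),len(C),np.percentile(C[:,2],[5,50,95]))
B=P[(P[:,2]>.105)&(P[:,2]<.12)]; print('boss',rect(B),len(B))
cv2.imwrite('pics/hover.png',np.hstack([cv2.resize(c["pixels"][110:270,360:520],(400,400),interpolation=2),cv2.resize(d["top"]["pixels"][163:323,123:283],(400,400))])[:,:,::-1])
```

```text
[0.50620403 0.20797845 0.23004016] [-3.14136526e+00  5.86040532e-04  6.77094731e-01] [ 0.69897407  0.0032641  -0.56890491] [ 0.02193274  0.00790963 -0.07033007]
collar (array([509.9, 204.4]), array([44.6, 42.9]), 63.5) 153 [0.2048596  0.20681983 0.20981357]
boss (array([507.7, 207.1]), array([57.5, 59.3]), 61.8) 255
```

View pics/hover.png

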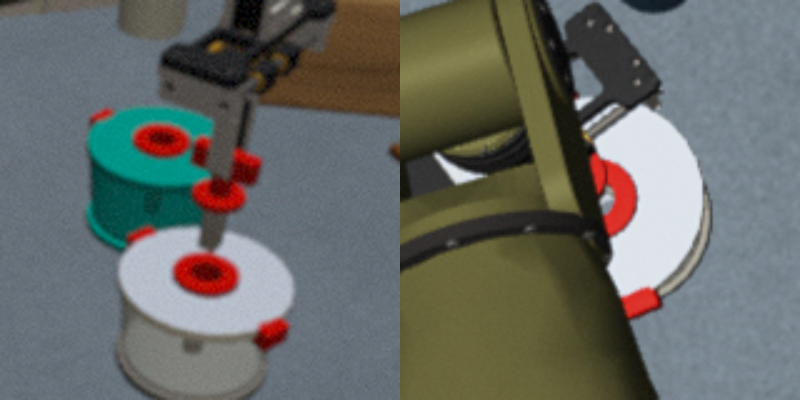

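Run:
```python
import pickle;from h import *
from scipy.optimize import least_squares
d=pickle.load(open('cams2.pkl','rb')); c=d["scene"]
m0=red(c)
def fit(m,z,r,nm):
    m=comp(m); low=[];hi=[]
    for u in np.unique(np.nonzero(m)[1]):
        v=np.nonzero(m[:,u])[0]; low.append((u,v.max()+.5)); 
    low=np.array(low,float); p=ray(c,low,z)[:,:2]*1e3
    for k in(1,2,3):
        q=p[k:-k]; s=least_squares(lambda x:np.hypot(*(q-x[:2]).T)-x[2],[507,208,r],loss='soft_l1'); f=least_squares(lambda x:np.hypot(*(q-x[:2]).T)-r,[507,208],loss='soft_l1')
        print(nm,k,s.x.round(1),f.x.round(1),len(q))
y,x=np.nonzero(m0[170:205,430:465]); 
zc=c["z_map"]
# separate collar / boss by rows (hover crop scale 2.5)
mc=m0.copy(); mc[:, :432]=0; mc[:,462:]=0; mc[:178]=0; mc[200:]=0
mb=m0.copy(); mb[:205]=0; mb[235:]=0; mb[:,:425]=0; mb[:,462:]=0
fit(mc,.2,24,'collar'); fit(mb,.108,32,'boss')
```

```text
collar 1 [500.1 210.1  24.3] [500.4 209.9] 19
collar 2 [500.7 209.4  23.5] [500.2 209.6] 17
collar 3 [501.2 209.   23. ] [500.2 209.5] 15
boss 1 [503.2 209.6  29.3] [500.3 210.6] 23
boss 2 [502.7 209.7  29.7] [500.3 210.5] 21
boss 3 [501.4 210.   30.9] [500.4 210.4] 19
```

The collar fit is at (500.3, 209.7) and the boss fit at (500.3, 210.5), so the two are aligned to within 1 mm. Now descending.

Emit:
servo_tool:
  plan:
    - [0,0,0,0.006,0,0,0]
    - [0,0,0,0.006,0,0,0]
    - [0,0,0,0.006,0,0,0]
    - [0,0,0,0.006,0,0,0]
    - [0,0,0,0.005,0,0,0]
    - [0,0,0,0.001,0,0,0]
    - [0,0,0,0,0,0,0]
    - [0,0,0,0,0,0,0]

```text
time_s: 8.3
ee_pos: [0.5064, 0.208, 0.2007]
eef_rot: [3.141, -0.0, 0.68]
force: [-0.4, 0.1, -1.0]
grip_width: 0.016
grip_force: 25.0
```

Emit:
servo_tool:
  plan:
    - [0,0,0,0.001,0,0,0]
    - [0,0,0,0.001,0,0,0]
    - [0,0,0,0.001,0,0,0]
    - [0,0,0,0.001,0,0,0]
    - [0,0,0,0.001,0,0,0]
    - [0,0,0,0.001,0,0,0]
    - [0,0,0,0,0,0,0]
    - [0,0,0,0,0,0,0]

```text
time_s: 9.3
ee_pos: [0.5063, 0.208, 0.1945]
eef_rot: [3.142, -0.0, 0.68]
force: [-0.1, -0.3, -1.6]
grip_width: 0.0157
grip_force: 25.0
```

Emit:
servo_tool:
  plan:
    - [0,0,0,0.002,0,0,0]
    - [0,0,0,0.002,0,0,0]
    - [0,0,0,0.003,0,0,0]
    - [0,0,0,0.003,0,0,0]
    - [0,0,0,0.003,0,0,0]
    - [0,0,0,0.003,0,0,0]
    - [0,0,0,0.003,0,0,0]
    - [0,0,0,0,0,0,0]

```text
time_s: 10.3
ee_pos: [0.5062, 0.208, 0.1752]
eef_rot: [-3.141, 0.0, 0.68]
force: [-0.4, 0.1, -1.6]
grip_width: 0.016
grip_force: 25.0
```

Emit:
servo_tool:
  plan:
    - [0,0,0,0.001,0,0,0]
    - [0,0,0,0.001,0,0,0]
    - [0,0,0,0.001,0,0,0]
    - [0,0,0,0.001,0,0,0]
    - [0,0,0,0.001,0,0,0]
    - [0,0,0,0.001,0,0,0]
    - [0,0,0,0.001,0,0,0]
    - [0,0,0,0,0,0,0]

```text
time_s: 11.3
ee_pos: [0.5063, 0.208, 0.1684]
eef_rot: [-3.142, -0.0, 0.68]
force: [0.0, -0.4, -1.1]
grip_width: 0.0156
grip_force: 25.0
```

Emit:
servo_tool:
  plan:
    - [0,0,0,0.001,0,0,0]
    - [0,0,0,0.001,0,0,0]
    - [0,0,0,0.001,0,0,0]
    - [0,0,0,0.001,0,0,0]
    - [0,0,0,0,0,0,0]
    - [0,0,0,0,0,0,0]
    - [0,0,0,0,0,0,0]
    - [0,0,0,0,0,0,0]

```text
time_s: 12.3
ee_pos: [0.5063, 0.208, 0.1645]
eef_rot: [3.142, -0.0, 0.68]
force: [-0.2, -0.1, 2.4]
grip_width: 0.0157
grip_force: 25.0
```

The net push on the hub is about 4 N. Now I'll turn slowly and watch for the push to vanish.

Emit:
servo_tool:
  plan:
    - [0,0,0,0,0,0,-0.02]
    - [0,0,0,0,0,0,-0.02]
    - [0,0,0,0,0,0,-0.02]
    - [0,0,0,0,0,0,-0.02]
    - [0,0,0,0,0,0,-0.02]
    - [0,0,0,0,0,0,-0.02]
    - [0,0,0,0,0,0,0]
    - [0,0,0,0,0,0,0]

```text
time_s: 13.3
ee_pos: [0.5063, 0.208, 0.1644]
eef_rot: [-3.142, 0.0, 0.8]
force: [-0.2, -0.7, 2.7]
grip_width: 0.0157
grip_force: 25.0
```

Emit:
servo_tool:
  plan:
    - [0,0,0,0,0,0,-0.02]
    - [0,0,0,0,0,0,-0.02]
    - [0,0,0,0,0,0,-0.02]
    - [0,0,0,0,0,0,0]
    - [0,0,0,0,0,0,0]
    - [0,0,0,0,0,0,0]
    - [0,0,0,0,0,0,0]
    - [0,0,0,0,0,0,0]

```text
time_s: 14.3
ee_pos: [0.5063, 0.208, 0.1644]
eef_rot: [-3.142, -0.0, 0.86]
force: [-0.5, -0.7, 3.0]
grip_width: 0.016
grip_force: 25.0
```

Emit:
servo_tool:
  plan:
    - [0,0,0,0,0,0,-0.02]
    - [0,0,0,0,0,0,-0.02]
    - [0,0,0,0,0,0,-0.02]
    - [0,0,0,0,0,0,0]
    - [0,0,0,0,0,0,0]
    - [0,0,0,0,0,0,0]
    - [0,0,0,0,0,0,0]
    - [0,0,0,0,0,0,0]

```text
time_s: 15.3
ee_pos: [0.5063, 0.208, 0.1645]
eef_rot: [-3.142, 0.0, 0.92]
force: [-0.5, -1.3, 2.5]
grip_width: 0.0161
grip_force: 25.0
```

Emit:
servo_tool:
  plan:
    - [0,0,0,0,0,0,-0.02]
    - [0,0,0,0,0,0,-0.02]
    - [0,0,0,0,0,0,0]
    - [0,0,0,0,0,0,0]
    - [0,0,0,0,0,0,0]
    - [0,0,0,0,0,0,0]
    - [0,0,0,0,0,0,0]
    - [0,0,0,0,0,0,0]

```text
time_s: 16.3
ee_pos: [0.5063, 0.2081, 0.1644]
eef_rot: [-3.142, -0.0, 0.96]
force: [-1.8, 1.4, 2.5]
grip_width: 0.016
grip_force: 25.0
```

Emit:
servo_tool:
  plan:
    - [0,0,0,0,0,0,-0.02]
    - [0,0,0,0,0,0,-0.02]
    - [0,0,0,0,0,0,0]
    - [0,0,0,0,0,0,0]
    - [0,0,0,0,0,0,0]
    - [0,0,0,0,0,0,0]
    - [0,0,0,0,0,0,0]
    - [0,0,0,0,0,0,0]

```text
time_s: 17.3
ee_pos: [0.5063, 0.208, 0.1644]
eef_rot: [-3.141, 0.0, 1.0]
force: [-3.2, -0.2, 2.1]
grip_width: 0.016
grip_force: 25.0
```

```bash
python3 -c "
from station import ctrl
o=ctrl.get_obs(); print(o['force'],o['moment'],o['qpos'])"
```

```text
[-3.23637513 -0.1669944   2.14660731] [0.32570457 0.78884544 0.02868998] [3.22961177e-01 3.30623180e-01 1.57915868e+00 3.74312143e-05
 1.23194599e+00 8.93915581e-01]
```

The force on the tool is −3.2 N along x, so the shaft is catching an edge. I'll give way in that direction.

Emit:
servo_tool:
  plan:
    - [0,-0.0003,-0.0004,0,0,0,0]
    - [0,-0.0003,-0.0004,0,0,0,0]
    - [0,0,0,0,0,0,0]
    - [0,0,0,0,0,0,0]
    - [0,0,0,0,0,0,0]
    - [0,0,0,0,0,0,0]
    - [0,0,0,0,0,0,0]
    - [0,0,0,0,0,0,0]

```text
time_s: 18.3
ee_pos: [0.5053, 0.208, 0.1644]
eef_rot: [-3.141, 0.0, 1.0]
force: [-0.6, 4.5, -0.4]
grip_width: 0.0159
grip_force: 25.0
```

Emit:
servo_tool:
  plan:
    - [0,-0.0003,-0.0004,0,0,0,0]
    - [0,-0.0003,-0.0004,0,0,0,0]
    - [0,0,0,0,0,0,0]
    - [0,0,0,0,0,0,0]
    - [0,0,0,0,0,0,0]
    - [0,0,0,0,0,0,0]
    - [0,0,0,0,0,0,0]
    - [0,0,0,0,0,0,0]

```text
time_s: 19.3
ee_pos: [0.5043, 0.2079, 0.1645]
eef_rot: [3.142, -0.0, 1.0]
force: [0.7, 3.4, -2.2]
grip_width: 0.016
grip_force: 25.0
```

The push has vanished, so the shaft is matched. I'll relieve the remaining side force in y, then go down.

Emit:
servo_tool:
  plan:
    - [0,0.0005,-0.0001,0,0,0,0]
    - [0,0.0005,-0.0002,0,0,0,0]
    - [0,0,0,0,0,0,0]
    - [0,0,0,0.0005,0,0,0]
    - [0,0,0,0.0005,0,0,0]
    - [0,0,0,0.001,0,0,0]
    - [0,0,0,0,0,0,0]
    - [0,0,0,0,0,0,0]

```text
time_s: 20.3
ee_pos: [0.5045, 0.2089, 0.1624]
eef_rot: [-3.141, 0.0, 1.0]
force: [0.2, 0.8, -2.0]
grip_width: 0.0157
grip_force: 25.0
```

```bash
python3 -c "
from station import ctrl
o=ctrl.get_obs(); print(o['force'],o['moment'],o['ee_pos'])"
```

```text
[ 0.23932453  0.75860437 -2.04121598] [ 0.17584329 -0.08157725  0.01668326] [0.50454835 0.20885818 0.16236578]
```

Emit:
servo_tool:
  plan:
    - [0,0.0002,-0.0001,0.001,0,0,0]
    - [0,0,0,0.001,0,0,0]
    - [0,0,0,0.001,0,0,0]
    - [0,0,0,0.001,0,0,0]
    - [0,0,0,0.001,0,0,0]
    - [0,0,0,0.001,0,0,0]
    - [0,0,0,0.001,0,0,0]
    - [0,0,0,0,0,0,0]

```text
time_s: 21.3
ee_pos: [0.5046, 0.2091, 0.1554]
eef_rot: [-3.142, 0.0, 1.0]
force: [0.2, -1.2, -1.6]
grip_width: 0.0156
grip_force: 25.0
```

Emit:
servo_tool:
  plan:
    - [0,0,0,0.001,0,0,0]
    - [0,0,0,0.001,0,0,0]
    - [0,0,0,0.001,0,0,0]
    - [0,0,0,0.001,0,0,0]
    - [0,0,0,0.001,0,0,0]
    - [0,0,0,0.001,0,0,0]
    - [0,0,0,0.001,0,0,0]
    - [0,0,0,0,0,0,0]

```text
time_s: 22.3
ee_pos: [0.5046, 0.2091, 0.1484]
eef_rot: [-3.142, 0.0, 1.0]
force: [1.3, 0.7, -1.6]
grip_width: 0.0158
grip_force: 25.0
```

Emit:
servo_tool:
  plan:
    - [0,0,0,0.001,0,0,0]
    - [0,0,0,0.0005,0,0,0]
    - [0,0,0,0.0005,0,0,0]
    - [0,0,0,0,0,0,0]
    - [0,0,0,0,0,0,0]
    - [0,0,0,0,0,0,0]
    - [0,0,0,0,0,0,0]
    - [0,0,0,0,0,0,0]

```text
time_s: 23.3
ee_pos: [0.5046, 0.2091, 0.1465]
eef_rot: [-3.142, -0.0, 1.0]
force: [0.4, 0.7, -0.3]
grip_width: 0.0157
grip_force: 25.0
```

Emit:
servo_tool:
  plan:
    - [0,0,0,0.0005,0,0,0]
    - [0,0,0,0.0005,0,0,0]
    - [0,0,0,0,0,0,0]
    - [0,0,0,0,0,0,0]
    - [0,0,0,0,0,0,0]
    - [0,0,0,0,0,0,0]
    - [0,0,0,0,0,0,0]
    - [0,0,0,0,0,0,0]

```text
time_s: 24.3
ee_pos: [0.5047, 0.2091, 0.1455]
eef_rot: [3.141, -0.0, 1.0]
force: [-0.6, 1.6, 3.2]
grip_width: 0.0161
grip_force: 25.0
```

The collar is on the boss at the expected height. I'll release and retreat upward.

Emit:
servo_tool:
  plan:
    - [50,0,0,0,0,0,0]
    - [50,0,0,0,0,0,0]
    - [50,0,0,0,0,0,0]
    - [50,0,0,0,0,0,0]
    - [50,0,0,-0.002,0,0,0]
    - [50,0,0,-0.01,0,0,0]
    - [50,0,0,-0.02,0,0,0]
    - [50,0,0,-0.03,0,0,0]

```text
time_s: 25.3
ee_pos: [0.5044, 0.209, 0.2083]
eef_rot: [-3.141, 0.001, 1.0]
force: [-0.9, 0.3, 0.8]
grip_width: 0.0469
grip_force: 0.0
```

Emit:
servo_tool:
  plan:
    - [50,0,0,-0.03,0,0,0]
    - [50,0,0,-0.04,0,0,0]
    - [50,0,0,-0.03,0,0,0]
    - [50,-0.04,0,0,0,0,0]
    - [50,-0.04,0,0,0,0,0]
    - [50,-0.04,0,0,0,0,0]
    - [50,0,0,0,0,0,0]
    - [50,0,0,0,0,0,0]

```text
time_s: 26.3
ee_pos: [0.44, 0.1084, 0.308]
eef_rot: [3.141, -0.001, 1.0]
force: [1.1, 0.5, 0.4]
grip_width: 0.047
grip_force: 0.0
```

Run:
```python
from station import ctrl
from h import *
o=ctrl.get_obs(); print(o['time_s'],o['ee_pos'],o['force'])
c=ctrl.camera("scene"); P=cloud(c,red(c,(400,170,480,245))); P=P[(abs(P[:,0]-.506)<.06)&(abs(P[:,1]-.208)<.06)]
T=P[(P[:,2]>.155)]; C=P[(P[:,2]>.119)&(P[:,2]<.127)]; print(rect(T),np.percentile(T[:,2],[50,95]),rect(C),np.median(C[:,2]))
cv2.imwrite('pics/end.png',cv2.resize(c["pixels"][150:290,370:530],(640,560))[:,:,::-1])
```

```text
26.3 [0.44003287 0.10840409 0.30804437] [1.06184604 0.5232619  0.3835625 ]
(array([505.9, 207.1]), array([60.7, 20.7]), 58.2) [0.16754415 0.16983474] (array([510.7, 206.7]), array([45.5, 42.1]), 77.7) 0.12216825337052178
```

View pics/end.png

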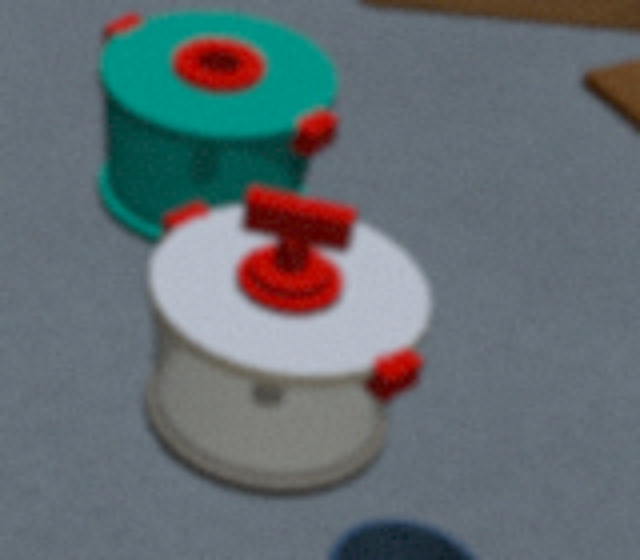

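The handle is seated: its collar sits flat on the boss at about (290,280), the top of the bar measures z 0.169 as expected, and the gripper is clear. I'm handing in.

```bash
python3 -c "
from station import ctrl
print(ctrl.hand_in())"
```

```text
the job is handed in; nothing more can be done
None
```

The handle is fully home in the clear chopper with its collar flush on the boss and released, the arm went nowhere near the mug, jar or bowl, and the job is handed in; the hand-in returned no verdict.

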